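# Vent the seed dispenser and hold its shutter at the third click

### The arm

A 6-joint arm with a two-finger parallel gripper is mounted at the origin on the work surface. World frame = base frame: x ahead of the robot, y to its left, z up, the work surface at z = 0. Lengths are in mm, angles in degrees, forces in N, time in s.
With the tool pointing down it reaches from about 325 to 775 mm from the base axis. Payload 5.5 kg.
Tool frame: the origin (TCP) lies at the centre of the arm's flange, where the gripper is bolted on; the fingertips stand 173 mm ahead of it and the grasp point (between the pads) lies 155 mm ahead of it (env.grip_point_offset is the distance from the TCP to the grasp point, in mm); z points along the fingers, y is the direction in which the jaws open and shut (so a half turn about z gives the same grasp; the last joint's range is limited). The gripper opens to 85 mm and grips with 20 to 120 N. Pads are 22 mm wide; open, the fingers measure 114 mm over their backs; the gripper's body (76 mm by 85 mm) begins 54 mm behind the grasp point. The pads swing forward as they close: fully open they stand 13 mm farther back than shut.
Start: joints at [68.486, 5.22, 70.514, -0, 104.267, -3.249], TCP at [188.061, 569.781, 404.675] pointing down, gripper open.
Joint ranges: [-164.24, 164.24], [-49.07, 125.15], [9.68, 141.18], [-86.29, 266.29], [3.28, 154.24], [-151.56, 151.56]. Speed limits (degrees/s): [147.25, 147.25, 172.46, 180, 180, 180].

### API

Orientations are given as a 3x3 rotation matrix whose columns are the frame's x, y, z axes.
In Python, from bench import env gives the robot as it stands.
- The arm moves only by the shell command python3 -m crank 'ROWS'. ROWS is JSON, a list of rows, each an object with "jaw": the closure, from 0 (fully open) to 1 (shut); "linear": the shift along the tool's x, y, z in cm, a list of three; "turn": the turn, a rotation vector about the tool's x, y, z in degrees, a list of three. A call has 1 to 20 rows; each row is the pose to reach, as a shift and turn from the pose commanded when the call began, along the tool's axes at that moment; what a row does not reach only later rows make up. A row lasts 1/8 s, in which the tool goes at most 62.5 mm and 10.7 degrees, less where a joint would pass 70% of its speed; a pose out of reach is approached as far as the arm can. A call with a gripper value outside its range is refused whole. The fingers move at their own pace and stop on an object; the grip force is fixed at half the most. Time passes only in rows, so rows that repeat a pose let the fingers close. It gives the time, the measured TCP pose, the force and the opening at its end, in the units of the state.
- env.read_state(): the state, without advancing time (a new reading comes with each control period).
- env.grab_frame(name): name is "scene" or "top" or "wrist"; returns (picture, depth): 400x640x3 uint8, red, green, blue; 400x640 float32, mm along the optical axis (not along the pixel's ray), 0 where there is no reading.
- env.camera_info(name): a dict with "fovy" (degrees; the focal length in pixels is half the picture's height over the tangent of half this angle, whatever the lens; pixels are square), "cx", "cy" (the principal point, pixels), "k1" (the pictures are not rectified: a ray, as slopes to the right and down, at radius r is drawn at 1 + k1 r^2 times it, then the intrinsics apply), "position" and "orientation" of the camera in the world; the wrist camera has in their place "T_tool_cam" (4x4, takes a point from camera to tool coordinates, whose origin is the TCP and whose axes are the flange's). Camera axes: x right, y up, looking along -z (the intrinsics and any distortion apply to the point x, -y, -z); pixel columns grow to the right and rows downward; lengths in mm; the calibration is good to about 2 mm. A picture is of the moment at which its call begins: read the wrist's pose just before it. camera_info takes no time and is no camera call.
- env.hand_in(): hands the job in, once; it reports no verdict.
The state is a dict: "clock": time; "joints": joint angles; "joint_velocities": joint speeds; "joint_torque": joint torques, N m; "position": TCP position; "tcp_rot": TCP orientation; "ft_force": force on the tool from outside, world axes, zero at the start; "wrist_torque": the same for the moment, N m; "finger_gap": opening from 0.0 (shut) to 1.0 (fully open).
Only numpy, scipy, OpenCV 4.12 (cv2) and the standard library are available. Lean on these libraries where they do the work, as an engineer would, in place of code of your own. Each camera call takes 0.05 s, during which the arm holds its last target.

### The job

Two seed dispensers stand on the potting bench: on the one with the taller hopper, first unscrew the vent cap on top (counterclockwise seen from above) until it stops. Then swing that dispenser's spring-loaded shutter lever by its upright grip post, counterclockwise seen from above, exactly three clicks from its rest stop, never on to a fourth, and finish still holding it there with the gripper against its spring. Leave the shorter dispenser alone, and do not push about anything else on the bench.

Things in the scene. Friction and masses are not known exactly. Their poses are not given: they have to be found in the camera images.
- tall: taller dispenser, fixed: grey base 120 x 120 x 36 mm, round white hopper 100 mm across (64 to 205 mm above the bench), black screw cap on top, chute and 78 mm high black pot on its far side (pot 125 mm along +x), lever on its near (-x) side. Origin: underside of the base on the hopper's upright axis; z up; -x is the front
- tall_axis (a point): on the lever's upright pivot axis (also the hopper's and the cap's axis), 45 mm above the bench. The lever arm is a flat steel bar 16 mm wide, 46 to 54 mm above the bench; under it an index plate, 33 mm high, bears six dark studs, 4 mm tall: the first at rest, then one under each click
- tall_post (a point): middle of the lever's upright black round grip post: 16 mm across, 55 mm long (54 to 109 mm above the bench), centre line 150 mm from the pivot axis; this point is 87 mm above the bench. At rest it stands 0.40 rad clockwise (seen from above) of the dispenser's -x axis. The lever is free to reach from above
- tall_lever (a joint): rad, 0 at the rest stop, grows counterclockwise from above, end stop 1.0. Clicks at 0.18, 0.36, 0.54 (third), 0.72, 0.90 (27 mm apart at the post), humps half-way between. A return spring pushes back 4 to 6 N at the post; each hump adds some 3 to 5 N as it is met, and the push drops back as the lever goes over into its click. Let go, the lever springs right back: clicks do not hold it
- tall_captop (a point): centre of the top of the tall dispenser's round black screw cap: 40 mm across, 28 mm high, this point is on its axis 247 mm above the bench (the cap runs from 219 to 247 mm; below it a narrower neck, hopper top at 205 mm). A short grey pointer bar on top turns with it
- tall_cap (a joint): turn of the tall dispenser's cap in rad: grows counterclockwise seen from above (unscrewing), 0 screwed tight, 2.7 at the stop (open). It starts between 0 and 0.4. It does not rise noticeably, stays on its neck and stays where it is left; turning it takes about 0.05 N m
- short: the shorter dispenser, to be left alone: same build, materials and sizes as the tall dispenser except the lower hopper (top of hopper 145 mm, cap from 159 to 187 mm). Origin and axes as for the tall one. The two may stand either way round, left or right
- short_lever (a joint): the shorter dispenser's lever, rad, 0 at rest; its post lies as on the tall one. To be left alone
- short_cap (a joint): the shorter dispenser's cap, rad, starts between 0 and 0.4. To be left alone
- pot_center (a point): middle of a loose black plant pot, 68 mm across, 70 mm high with a 20 mm seedling, standing upright beyond the dispensers' middle; this point is half-way up, 35 mm
- tape_center (a point): middle of a roll of tape lying flat, 68 mm across, 22 mm high, near the middle front; this point is half-way up
- tin_center (a point): middle of a closed aluminium tin, 60 mm across, 45 mm high, towards the far middle; this point is half-way up
- cup_center (a point): middle of an empty clear plastic cup, 72 mm across, 80 mm high, at the near right; this point is half-way up
- dibber_center (a point): a wooden-handled dibber 180 mm long lying at the near left, 26 mm thick; this point is half-way along, 10 mm up

How it is judged:
By the outcome, as a careful person would: the job done as asked, in the order asked, and still so for the second after the job is handed in, while the arm keeps its last pose, push and grip.
It also fails if it takes over 72 s, if anything falls off the work surface, if the arm or the gripper's body presses on something with over 40 N, if the wrist force passes 120 N, or if a joint passes its speed limit or range.

## Working session

There is one attempt and no reset: what is moved stays moved. The work goes in short steps, Python scripts to look and compute and a shell command to move; the robot and the scene stay as the last step left them, time stands still between calls to the robot, and variables do not carry over. Pictures are saved under pics/ and viewed, and the job is handed in when it is done.

```bash
ls; mkdir -p pics; cat > h.py <<'E'
import numpy as np, cv2
from bench import env
def K(name):
    i=env.camera_info(name); f=200/np.tan(np.radians(i['fovy'])/2); return i,f
def pose(name,st=None):
    i,f=K(name)
    if 'position' in i: return np.array(i['orientation']),np.array(i['position'])
    T=np.array(i['T_tool_cam']); R=np.array(st['tcp_rot']); return R@T[:3,:3], R@T[:3,3]+np.array(st['position'])
def ray(name,u,v,st=None):
    i,f=K(name); M=np.array([[f,0,i['cx']],[0,f,i['cy']],[0,0,1.]])
    p=cv2.undistortPoints(np.array([[[u,v]]],float),M,np.array([i['k1'],0,0,0,0.]))[0,0]
    R,t=pose(name,st); return t,R@np.array([p[0],-p[1],-1.])
def onz(name,u,v,z,st=None):
    t,d=ray(name,u,v,st); return t+d*(z-t[2])/d[2]
def cloud(name,dep,st=None):
    i,f=K(name); M=np.array([[f,0,i['cx']],[0,f,i['cy']],[0,0,1.]])
    v,u=np.mgrid[0:400,0:640]
    p=cv2.undistortPoints(np.stack([u,v],-1).reshape(-1,1,2).astype(float),M,np.array([i['k1'],0,0,0,0.])).reshape(400,640,2)
    R,t=pose(name,st); c=np.stack([p[...,0],-p[...,1],-np.ones((400,640))],-1)*dep[...,None]
    return c@R.T+t
def snap(name,tag):
    st=env.read_state(); im,d=env.grab_frame(name); cv2.imwrite(f'pics/{tag}.png',im[...,::-1]); np.savez(f'{tag}.npz',im=im,d=d); return im,d,st
E
python3 - <<'E'
from h import *
print(env.read_state()); print(env.grip_point_offset)
for n in('scene','top','wrist'):
    snap(n,n+'0'); print(env.camera_info(n))
E
```

```text
pics
{'clock': 0.0, 'joints': array([ 6.84852136e+01,  5.26157464e+00,  7.05834836e+01, -1.48101888e-03,
        1.04266776e+02, -3.24786219e+00]), 'joint_velocities': array([-0.02023161,  0.00799675, -0.01870417,  0.08395834, -0.03235195,
       -0.06974737]), 'joint_torque': array([ 3.94671952e-05, -4.58717215e+01, -4.18033504e+01, -6.86652015e-05,
        1.13001719e-02, -1.73612455e-05]), 'position': array([188.08072246, 569.8065795 , 403.55076086]), 'tcp_rot': array([[-9.49604563e-01,  3.13449669e-01, -6.92528729e-04],
       [ 3.13450422e-01,  9.49602813e-01, -1.82506517e-03],
       [ 8.55611570e-05, -1.95016363e-03, -9.99998095e-01]]), 'ft_force': array([0.55232696, 0.40650916, 0.03108263]), 'wrist_torque': array([ 0.03275225, -0.01574724, -0.02922573]), 'finger_gap': 0.9989555575912651}
154.70000000000002
{'fovy': 57.631019205132255, 'cx': 319.3254529275711, 'cy': 196.94857014192868, 'k1': -0.03399449013843988, 'position': array([1019.50966697,  504.99566372,  818.56061855]), 'orientation': array([[-0.71019674, -0.48308703,  0.51210107],
       [ 0.70371158, -0.46619806,  0.
[... 158 characters left out ...]
10494055, 'position': array([ 327.94083188,   26.86080465, 1657.5978955 ]), 'orientation': array([[-0.00886317,  0.99009454, -0.14012223],
       [-0.99982704, -0.00648328,  0.01743176],
       [ 0.01635064,  0.1402525 ,  0.98998075]])}
{'fovy': 63.465769777739254, 'cx': 320.9935362028337, 'cy': 196.74364677911225, 'k1': 0.011954381515165279, 'T_tool_cam': array([[ 1.12074858e-04,  9.63043227e-01,  2.69346859e-01,
         6.81180709e+01],
       [ 9.99999677e-01, -3.22228260e-04,  7.36020917e-04,
         3.03150630e-01],
       [ 7.95611129e-04,  2.69346690e-01, -9.63042952e-01,
         3.13992434e+01],
       [ 0.00000000e+00,  0.00000000e+00,  0.00000000e+00,
         1.00000000e+00]])}
```

View pics/top0.png

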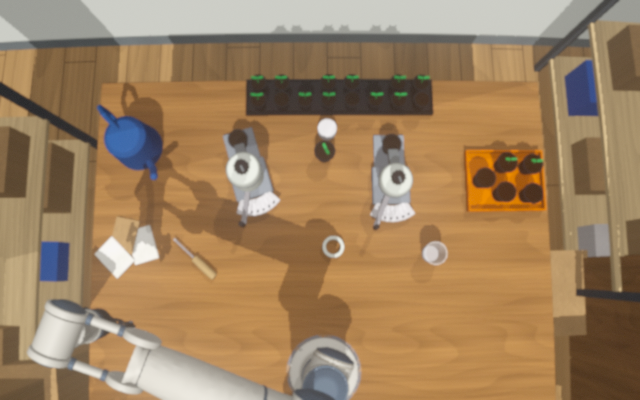

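View pics/scene0.png

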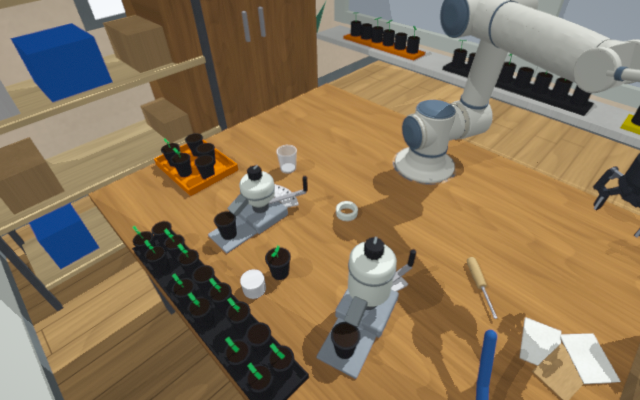

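View pics/wrist0.png

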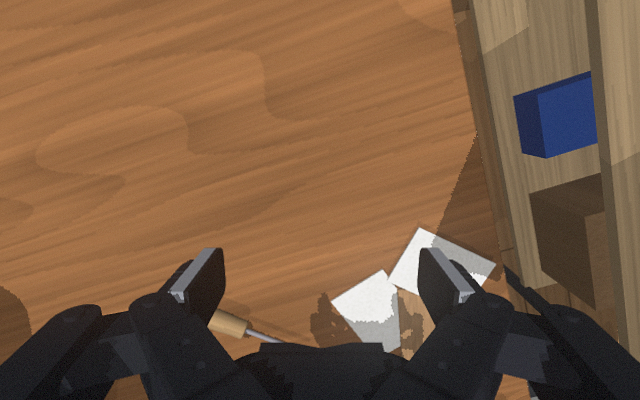

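The top view shows the left dispenser's cap at about (241,167) and its post at (243,221). In the scene view the left dispenser, cap at (374,247), is clearly the taller. Now I'll measure it.

```bash
python3 - <<'E'
from h import *
for n in('top','scene'):
    z=np.load(n+'0.npz'); P=cloud(n,z['d']); im=z['im'].astype(int); dark=(im.max(-1)<75)&(z['d']>0)
    box=(P[...,0]>350)&(P[...,0]<800)&(P[...,1]>80)&(P[...,1]<400)
    for nm,m in(('cap',box&(P[...,2]>237)&(P[...,2]<262)),('hop',box&(P[...,2]>195)&(P[...,2]<215)),('postdark',box&dark&(P[...,2]>98)&(P[...,2]<120)),):
        q=P[m]; vv,uu=np.nonzero(m)
        if len(q): print(n,nm,len(q),np.median(q,0).round(1),q.min(0).round(0),q.max(0).round(0),uu.min(),uu.max(),vv.min(),vv.max())
z=np.load('top0.npz')['im']; c=z[110:250,190:430]; cv2.imwrite('pics/c1.png',cv2.resize(c,None,fx=3.3,fy=3.3,interpolation=cv2.INTER_CUBIC)[...,::-1])
z=np.load('scene0.npz')['im']; c=z[220:390,300:460]; cv2.imwrite('pics/c2.png',cv2.resize(c,None,fx=3.5,fy=3.5,interpolation=cv2.INTER_CUBIC)[...,::-1])
E
```

```text
top cap 178 [605.9 230.  247. ] [586. 209. 237.] [628. 250. 256.] 233 248 158 173
top hop 733 [600.5 225.2 204.9] [558. 182. 195.] [656. 281. 215.] 225 259 152 185
scene cap 304 [610.3 233.4 248.2] [586. 211. 237.] [628. 252. 253.] 364 384 236 255
scene hop 1088 [622.4 245.4 206.2] [561. 182. 195.] [656. 281. 213.] 349 396 242 279
scene postdark 35 [462.6 249.8 107.9] [454. 242.  98.] [655. 262. 113.] 366 415 250 307
```

View pics/c1.png

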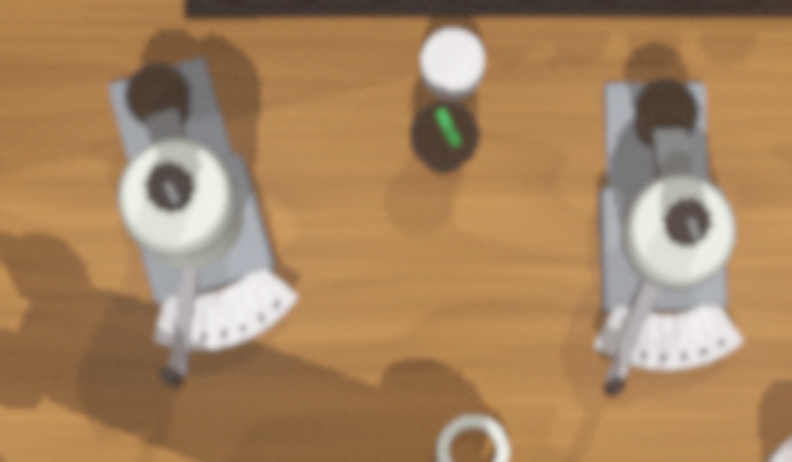

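View pics/c2.png

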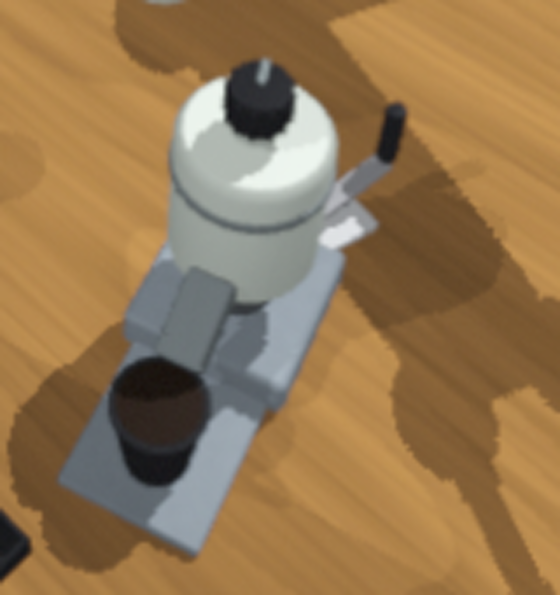

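```bash
cat >> h.py <<'E'
from scipy.spatial.transform import Rotation as Rn
def down(yaw):  # yaw of tool x, deg
    c,s=np.cos(np.radians(yaw)),np.sin(np.radians(yaw)); return np.array([[c,s,0],[s,-c,0],[0,0,-1.]])
def delta(p0,R0,p1,R1):
    return (R0.T@(np.array(p1)-p0)/10).round(2).tolist(), Rn.from_matrix(R0.T@R1).as_rotvec(degrees=True).round(2).tolist()
def rep():
    s=env.read_state(); R=np.array(s['tcp_rot']); print('t',s['clock'],'p',s['position'].round(1),'yaw',round(float(np.degrees(np.arctan2(R[1,0],R[0,0]))),2),'tilt',R[:,2].round(4),'j',s['joints'].round(1),'F',s['ft_force'].round(2),'T',s['wrist_torque'].round(3),'gap',round(s['finger_gap'],3)); return s
E
python3 - <<'E'
from h import *
p0=np.array([188.06,569.78,404.7]);R0=down(161.74)
print(delta(p0,R0,[607,231,475],down(26)))
E
```

```text
([-50.4, -19.05, -7.03], [0.0, 0.0, 135.74])
```

```bash
python3 -m crank '[{"jaw":0,"linear":[0,0,-4],"turn":[0,0,0]},{"jaw":0,"linear":[0,0,-7],"turn":[0,0,10]},{"jaw":0,"linear":[-5,-1.9,-7],"turn":[0,0,20]},{"jaw":0,"linear":[-10,-3.8,-7],"turn":[0,0,30]},{"jaw":0,"linear":[-15,-5.7,-7],"turn":[0,0,40]},{"jaw":0,"linear":[-20,-7.6,-7],"turn":[0,0,50]},{"jaw":0,"linear":[-25,-9.5,-7],"turn":[0,0,60]},{"jaw":0,"linear":[-30,-11.4,-7],"turn":[0,0,70]},{"jaw":0,"linear":[-35,-13.3,-7],"turn":[0,0,80]},{"jaw":0,"linear":[-40,-15.2,-7],"turn":[0,0,90]},{"jaw":0,"linear":[-45,-17.1,-7],"turn":[0,0,100]},{"jaw":0,"linear":[-50.4,-19.05,-7.03],"turn":[0,0,110]},{"jaw":0,"linear":[-50.4,-19.05,-7.03],"turn":[0,0,120]},{"jaw":0,"linear":[-50.4,-19.05,-7.03],"turn":[0,0,130]},{"jaw":0,"linear":[-50.4,-19.05,-7.03],"turn":[0,0,135.74]},{"jaw":0,"linear":[-50.4,-19.05,-7.03],"turn":[0,0,135.74]},{"jaw":0,"linear":[-50.4,-19.05,-7.03],"turn":[0,0,135.74]}]'
python3 - <<'E'
from h import *
rep(); im,d,st=snap('wrist','w1'); import pickle; pickle.dump(st,open('w1.pkl','wb'))
E
```

```text
clock: 2.28
position: [607.0, 231.0, 474.7]
tcp_rot: [[0.898, 0.44, -0.0], [0.44, -0.898, -0.0], [-0.0, -0.0, -1.0]]
ft_force: [0.1, 0.4, 0.7]
finger_gap: 1.0
t 2.275 p [607.  231.  474.7] yaw 26.11 tilt [-5.e-04 -1.e-04 -1.e+00] j [ 17.8  14.9  52.6   0.  112.6  81.7] F [0.08 0.35 0.7 ] T [-0.011  0.002  0.026] gap 1.0
```

View pics/w1.png

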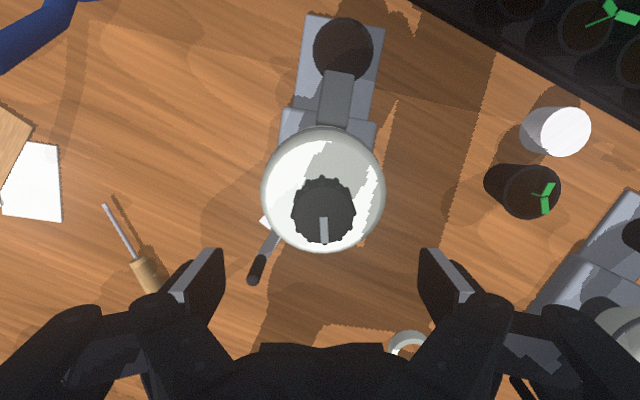

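The wrist view shows the cap centred near (322,212), its pointer at (324,230), and the post from about (262,258) at the top to (252,280) at the base. Next I'll measure both.

```bash
python3 - <<'E'
from h import *
import pickle
st=pickle.load(open('w1.pkl','rb')); z=np.load('w1.npz'); P=cloud('wrist',z['d'],st); im=z['im'].astype(int)
near=(np.hypot(P[...,0]-607,P[...,1]-231)<30)
m=near&(abs(P[...,2]-247)<5)&(im.max(-1)<90); 
vv,uu=np.nonzero(m); (cx,cy),r=cv2.minEnclosingCircle(np.stack([uu,vv],-1).astype(np.float32)); print('cap px',cx,cy,r,onz('wrist',cx,cy,247,st),P[m].mean(0),P[m].min(0),P[m].max(0))
b=(np.hypot(P[...,0]-460,P[...,1]-250)<35)
m=b&(P[...,2]>103)&(P[...,2]<116); q=P[m];vv,uu=np.nonzero(m); print('post top',len(q),q.mean(0),q.min(0),q.max(0),uu.mean(),vv.mean(), onz('wrist',uu.mean(),vv.mean(),109,st))
m=b&(P[...,2]>60)&(P[...,2]<103); q=P[m];print('post side',len(q),q.mean(0),q.min(0),q.max(0))
m=(np.hypot(P[...,0]-607,P[...,1]-231)<90)&(abs(P[...,2]-205)<4);q=P[m];print('hop',len(q),(q.min(0)+q.max(0))/2,q.min(0),q.max(0))
for n in ('top','scene'):
  z=np.load(n+'0.npz'); P=cloud(n,z['d']); b=(np.hypot(P[...,0]-460,P[...,1]-250)<25)&(P[...,2]>60)
  q=P[b]; print(n,len(q),q.mean(0),q.min(0),q.max(0)); q=q[q[:,2]>104]; print(len(q),q.mean(0) if len(q) else 0)
E
```

```text
cap px 322.8817138671875 212.97633361816406 32.13471603393555 [609.76731417 231.06877096 247.        ] [610.13984761 231.4011756  246.10145699] [586.52229686 209.03306189 242.07612913] [629.51121045 251.33311551 248.70629629]
post top 150 [460.68757372 247.87681476 107.60239962] [452.10992743 239.93869964 103.04979409] [467.30031635 255.54491144 110.221117  ] 252.25333333333333 278.37333333333333 [461.55368409 247.93765558 109.        ]
post side 221 [465.07312975 248.32337624  82.2160148 ] [459.23517875 240.06093639  60.09457502] [467.74123024 255.72544884 102.89425426]
hop 7450 [607.91801785 230.45348624 204.10542467] [561.36938488 183.46536465 201.00166917] [654.46665082 277.44160783 207.20918017]
top 33 [456.9014111  245.7746171  100.71075909] [449.80470695 239.40073331  61.77835333] [473.60429177 253.8314884  115.93663792]
19 [457.47128389 248.04885053 111.1804097 ]
scene 109 [460.72684445 250.81590377  91.43971396] [449.93259561 240.98665875  60.26078347] [465.89429019 256.79482888 112.71261893]
36 [458.76813255 249.83269873 109.79336176]
```

```bash
python3 -m crank '[{"jaw":0,"linear":[0.08,0.06,4.5],"turn":[0,0,0]},{"jaw":0,"linear":[0.08,0.06,7.5],"turn":[0,0,0]},{"jaw":0,"linear":[0.08,0.06,8.6],"turn":[0,0,0]},{"jaw":0,"linear":[0.08,0.06,8.7],"turn":[0,0,0]},{"jaw":1,"linear":[0.08,0.06,8.7],"turn":[0,0,0]},{"jaw":1,"linear":[0.08,0.06,8.7],"turn":[0,0,0]},{"jaw":1,"linear":[0.08,0.06,8.7],"turn":[0,0,0]},{"jaw":1,"linear":[0.08,0.06,8.7],"turn":[0,0,0]},{"jaw":1,"linear":[0.08,0.06,8.7],"turn":[0,0,0]},{"jaw":1,"linear":[0.08,0.06,8.7],"turn":[0,0,0]},{"jaw":1,"linear":[0.08,0.06,8.7],"turn":[0,0,0]},{"jaw":1,"linear":[0.08,0.06,8.7],"turn":[0,0,0]}]'
python3 - <<'E'
from h import *
rep(); snap('wrist','w2'); rep()
E
```

```text
clock: 3.82
position: [608.1, 230.3, 389.8]
tcp_rot: [[0.899, 0.438, 0.003], [0.438, -0.899, 0.0], [0.003, 0.001, -1.0]]
ft_force: [1.1, -2.6, 5.5]
finger_gap: 0.448
t 3.825 p [608.1 230.3 389.8] yaw 25.96 tilt [ 3.1e-03  1.0e-04 -1.0e+00] j [ 17.8  12.9  63.5  -0.  103.4  81.8] F [ 1.08 -2.55  5.45] T [-0.384 -0.142  0.061] gap 0.448
t 3.875 p [608.1 230.3 389.8] yaw 25.96 tilt [ 3.1e-03  1.0e-04 -1.0e+00] j [ 17.8  12.9  63.5  -0.  103.4  81.8] F [ 0.81 -1.16  4.41] T [-0.408 -0.189  0.075] gap 0.452
```

View pics/w2.png

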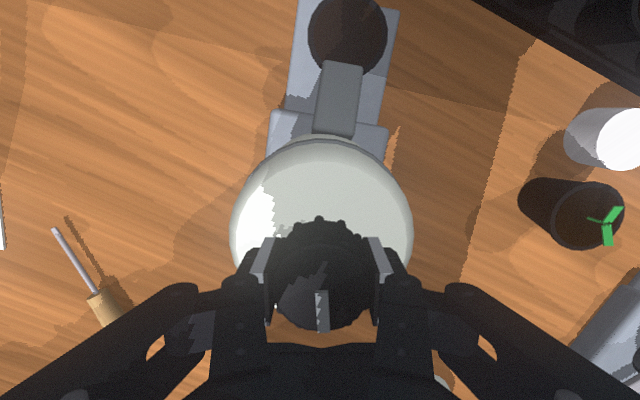

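The cap is held between the pads, with a gap of about 38 mm. Now I'll unscrew it, which is a negative turn about tool z.

```bash
python3 -m crank '[{"jaw":1,"linear":[0,0,0],"turn":[0,0,-8]},{"jaw":1,"linear":[0,0,0],"turn":[0,0,-16]},{"jaw":1,"linear":[0,0,0],"turn":[0,0,-24]},{"jaw":1,"linear":[0,0,0],"turn":[0,0,-32]},{"jaw":1,"linear":[0,0,0],"turn":[0,0,-40]},{"jaw":1,"linear":[0,0,0],"turn":[0,0,-48]},{"jaw":1,"linear":[0,0,0],"turn":[0,0,-56]},{"jaw":1,"linear":[0,0,0],"turn":[0,0,-64]},{"jaw":1,"linear":[0,0,0],"turn":[0,0,-72]},{"jaw":1,"linear":[0,0,0],"turn":[0,0,-80]},{"jaw":1,"linear":[0,0,0],"turn":[0,0,-88]},{"jaw":1,"linear":[0,0,0],"turn":[0,0,-96]},{"jaw":1,"linear":[0,0,0],"turn":[0,0,-104]},{"jaw":1,"linear":[0,0,0],"turn":[0,0,-112]},{"jaw":1,"linear":[0,0,0],"turn":[0,0,-120]},{"jaw":1,"linear":[0,0,0],"turn":[0,0,-120]},{"jaw":1,"linear":[0,0,0],"turn":[0,0,-120]}]'
python3 - <<'E'
from h import *
rep(); snap('wrist','w3')
E
```

```text
clock: 6.0
position: [607.1, 230.5, 389.8]
tcp_rot: [[-0.829, 0.559, -0.0], [0.559, 0.829, -0.0], [0.0, -0.0, -1.0]]
ft_force: [-5.8, -2.3, 7.2]
finger_gap: 0.446
t 6.0 p [607.1 230.5 389.8] yaw 146.0 tilt [-5.e-04 -0.e+00 -1.e+00] j [ 17.8  12.9  63.6   0.  103.6 -38.2] F [-5.79 -2.31  7.19] T [-0.359  0.873  0.057] gap 0.446
```

View pics/w3.png

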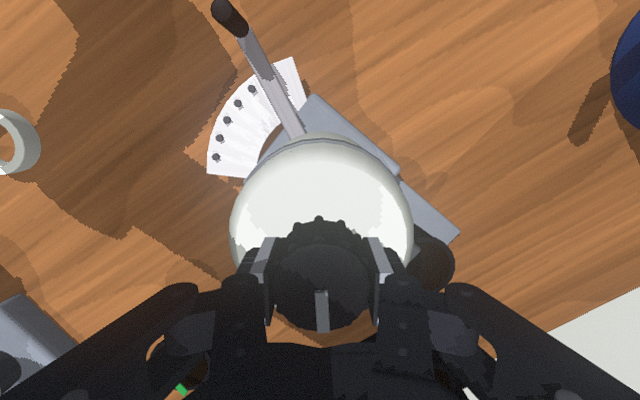

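The pointer still points the same way in the jaws, at (322,310), so the cap turned the full 120° with no slip. The lever's index studs are also visible. I'll carry on to the stop.

```bash
python3 -m crank '[{"jaw":1,"linear":[0,0,0],"turn":[0,0,-4]},{"jaw":1,"linear":[0,0,0],"turn":[0,0,-8]},{"jaw":1,"linear":[0,0,0],"turn":[0,0,-12]},{"jaw":1,"linear":[0,0,0],"turn":[0,0,-12]}]'
python3 -c "from h import *; rep()"
python3 -m crank '[{"jaw":1,"linear":[0,0,0],"turn":[0,0,-4]},{"jaw":1,"linear":[0,0,0],"turn":[0,0,-8]},{"jaw":1,"linear":[0,0,0],"turn":[0,0,-8]}]'
python3 -c "from h import *; rep()"
```

```text
clock: 6.55
position: [607.1, 230.4, 389.8]
tcp_rot: [[-0.927, 0.374, -0.001], [0.374, 0.927, -0.0], [0.001, -0.001, -1.0]]
ft_force: [-6.8, -4.4, 7.4]
finger_gap: 0.45
t 6.55 p [607.1 230.4 389.8] yaw 158.04 tilt [-8.e-04 -3.e-04 -1.e+00] j [ 17.8  12.9  63.6  -0.  103.6 -50.3] F [-6.76 -4.43  7.41] T [-0.47   1.012  0.106] gap 0.45
clock: 6.92
position: [607.1, 230.3, 389.7]
tcp_rot: [[-0.97, 0.241, -0.001], [0.241, 0.97, -0.001], [0.001, -0.001, -1.0]]
ft_force: [-6.6, -3.5, 7.7]
finger_gap: 0.454
t 6.925 p [607.1 230.3 389.7] yaw 166.03 tilt [-9.e-04 -5.e-04 -1.e+00] j [ 17.8  12.9  63.6  -0.  103.6 -58.3] F [-6.59 -3.53  7.69] T [-0.503  0.945  0.084] gap 0.454
```

```bash
for i in 1 ; do python3 -m crank '[{"jaw":1,"linear":[0,0,0],"turn":[0,0,-3]},{"jaw":1,"linear":[0,0,0],"turn":[0,0,-5]},{"jaw":1,"linear":[0,0,0],"turn":[0,0,-5]}]' >/dev/null
python3 -c "from h import *; rep()"; done
python3 -m crank '[{"jaw":1,"linear":[0,0,0],"turn":[0,0,-3]},{"jaw":1,"linear":[0,0,0],"turn":[0,0,-5]},{"jaw":1,"linear":[0,0,0],"turn":[0,0,-5]}]' >/dev/null
python3 -c "from h import *; rep()"
python3 -m crank '[{"jaw":1,"linear":[0,0,0],"turn":[0,0,-3]},{"jaw":1,"linear":[0,0,0],"turn":[0,0,-5]},{"jaw":1,"linear":[0,0,0],"turn":[0,0,-5]}]' >/dev/null
python3 -c "from h import *; rep();snap('wrist','w4')"
```

```text
t 7.3 p [607.1 230.2 389.8] yaw 170.84 tilt [-1.1e-03 -4.0e-04 -1.0e+00] j [ 17.8  12.9  63.6  -0.  103.6 -63.1] F [-7.31 -1.99  7.24] T [-0.326  1.136 -1.605] gap 0.45
t 7.675 p [608.1 230.  389.7] yaw 175.81 tilt [ 3.e-03 -2.e-04 -1.e+00] j [ 1.770e+01  1.290e+01  6.360e+01 -1.000e-01  1.034e+02 -6.810e+01] F [ 0.41 -2.7   5.77] T [-0.252 -0.077 -1.497] gap 0.452
t 8.05 p [608.1 230.  389.7] yaw -179.2 tilt [ 2.9e-03 -1.0e-04 -1.0e+00] j [ 1.770e+01  1.290e+01  6.360e+01 -1.000e-01  1.034e+02 -7.310e+01] F [ 0.75 -0.88  5.9 ] T [-0.328 -0.103 -1.576] gap 0.451
```

View pics/w4.png

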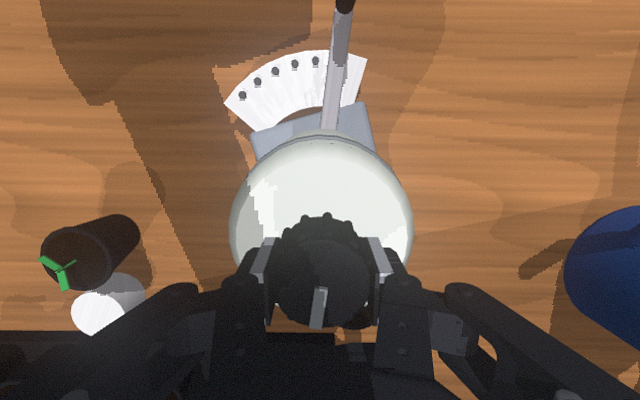

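The torque jumped to 1.6 N m at about 144° of turn. After that the pointer began lagging in the jaws, so the cap is at its stop. I'll release, rise and check it.

```bash
python3 -m crank '[{"jaw":0,"linear":[0,0,0],"turn":[0,0,0]},{"jaw":0,"linear":[0,0,0],"turn":[0,0,0]},{"jaw":0,"linear":[0,0,0],"turn":[0,0,0]},{"jaw":0,"linear":[0,0,0],"turn":[0,0,0]},{"jaw":0,"linear":[0,0,0],"turn":[0,0,0]},{"jaw":0,"linear":[0,0,-3],"turn":[0,0,0]},{"jaw":0,"linear":[0,0,-8.7],"turn":[0,0,0]},{"jaw":0,"linear":[0,0,-8.7],"turn":[0,0,0]},{"jaw":0,"linear":[0,0,-8.7],"turn":[0,0,0]}]'
python3 - <<'E'
from h import *
import pickle
rep(); im,d,st=snap('wrist','w5'); pickle.dump(st,open('w5.pkl','wb'))
P=cloud('wrist',d,st); im=im.astype(int)
near=(np.hypot(P[...,0]-608,P[...,1]-230.7)<17)
m=near&(P[...,2]>238)&(im.max(-1)>110); q=P[m][:,:2]
print('pointer',len(q),q.mean(0)-[608,230.7],np.degrees(np.arctan2(*(q.mean(0)-[608,230.7])[::-1])))
st=pickle.load(open('w1.pkl','rb'));z=np.load('w1.npz');P=cloud('wrist',z['d'],st); near=(np.hypot(P[...,0]-608,P[...,1]-230.7)<17)
m=near&(P[...,2]>238)&(z['im'].max(-1)>110); q=P[m][:,:2]
print('before',len(q),np.degrees(np.arctan2(*(q.mean(0)-[608,230.7])[::-1])))
E
```

```text
clock: 9.22
position: [608.0, 230.8, 475.1]
tcp_rot: [[-1.0, -0.017, 0.001], [-0.017, 1.0, 0.0], [-0.001, 0.0, -1.0]]
ft_force: [0.0, 0.6, -0.8]
finger_gap: 1.002
t 9.225 p [608.  230.8 475.1] yaw -179.0 tilt [ 7.e-04  2.e-04 -1.e+00] j [ 17.8  15.   52.4   0.  112.6 -73.2] F [ 0.    0.59 -0.81] T [ 0.025 -0.004  0.011] gap 1.002
pointer 195 [ 7.87016366 -2.03340798] -14.486660649449366
before 198 -146.99923269000766
```

View pics/w5.png

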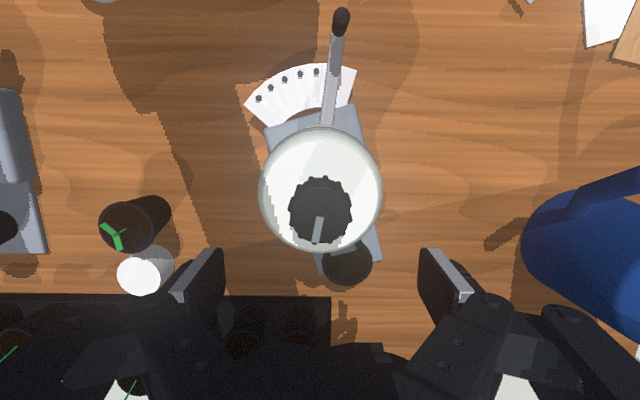

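```bash
python3 - <<'E'
from h import *
import pickle
st5=pickle.load(open('w5.pkl','rb'));st1=pickle.load(open('w1.pkl','rb'))
for tag,st in(('w1',st1),('w5',st5),('w2',25.96),('w3',146.0),('w4',180.8)):
    z=np.load(tag+'.npz'); im=z['im'].astype(int)
    lo,hi=((188,248) if tag in('w1','w5') else (286,335))
    m=np.zeros((400,640),np.uint8); m[lo:hi,300:345]=(im[lo:hi,300:345].min(-1)>60)&(im[lo:hi,300:345].max(-1)<150)
    n,l,s,c=cv2.connectedComponentsWithStats(m); k=1+np.argmax(s[1:,4]); vv,uu=np.nonzero(l==k)
    vx,vy,x0,y0=cv2.fitLine(np.stack([uu,vv],-1).astype(np.float32),cv2.DIST_HUBER,0,.01,.01).ravel()
    if vy<0: vx,vy=-vx,-vy
    y=st if isinstance(st,float) else np.degrees(np.arctan2(np.array(st['tcp_rot'])[1,0],np.array(st['tcp_rot'])[0,0]))
    print(tag,s[k],'bar',vx,vy,'tilt right of down',np.degrees(np.arctan2(vx,vy)),'world approx',(y+180+np.degrees(np.arctan2(vx,vy)))%360)
    if not isinstance(st,float):
        a=onz('wrist',x0-10*vx,y0-10*vy,249,st);b=onz('wrist',x0+10*vx,y0+10*vy,249,st);print(a,b,np.degrees(np.arctan2(*(b-a)[:2][::-1])))
E
```

```text
w1 [ 300  188   45   57 2173] bar -0.47716537 0.8788135 tilt right of down -28.500433 world approx 177.61196214830392
[616.38984992 231.8978324  249.        ] [603.21751329 232.1602384  249.        ] 178.8587622385274
w5 [ 300  188   45   57 2157] bar 0.42411026 0.90561056 tilt right of down 25.09436 world approx 26.0925680908004
[598.90659549 228.9639546  249.        ] [610.89242628 234.56328014 249.        ] 25.040197561556692
w2 [314 290  17  44 549] bar 0.037326798 0.9993031 tilt right of down 2.1391647 world approx 208.09917
w3 [314 290  16  44 546] bar 0.005470801 0.99998504 tilt right of down 0.31345537 world approx 326.31345
w4 [309 286  19  44 567] bar -0.16096117 0.98696077 tilt right of down -9.262691 world approx 351.5373
```

```bash
python3 - <<'E'
from h import *
import pickle
for tag in('w1','w5'):
    st=pickle.load(open(tag+'.pkl','rb'));z=np.load(tag+'.npz'); im=z['im'].astype(int);P=cloud('wrist',z['d'],st)
    m=((np.hypot(P[...,0]-608,P[...,1]-230.7)<24)&(P[...,2]>236)&(im.min(-1)>85)).astype(np.uint8)
    n,l,s,c=cv2.connectedComponentsWithStats(m); print(s[1:]); k=1+np.argmax(s[1:,4]); vv,uu=np.nonzero(l==k)
    q=np.array([onz('wrist',u,v,249,st)[:2] for u,v in zip(uu,vv)],np.float32)
    vx,vy,x0,y0=cv2.fitLine(q,cv2.DIST_HUBER,0,.01,.01).ravel(); print(tag,np.degrees(np.arctan2(vy,vx))%180,x0,y0)
E
```

```text
[[304 185   1   1   1]
 [350 194   1   1   1]
 [293 196   2   8   9]
 [351 197   1   1   1]
 [293 206   1   1   1]
 [290 210   2   9  10]
 [355 210   1   1   1]
 [319 217  11  28 241]
 [293 219   5  14  18]
 [349 226   5   5   9]
 [300 233   5   5   6]
 [342 236   1   1   1]
 [306 238   3   4   6]
 [336 240   2   1   2]
 [315 242   3   1   3]
 [394 354   1   1   1]]
w1 29.393717 600.03723 225.59557
[[317 187   1   1   1]
 [321 187   1   2   2]
 [324 187   2   2   2]
 [314 188   1   1   1]
 [293 190   3   7  10]
 [350 201   1   1   1]
 [287 203   5  24  31]
 [310 216  14  27 237]
 [351 217   1   1   1]
 [351 221   1   1   1]
 [293 227   6  11  12]
 [341 235   2   1   2]
 [344 234   1   1   1]
 [300 238   1   1   1]
 [303 238   1   1   1]
 [305 239   1   1   1]
 [307 240   1   1   1]
 [329 243   1   1   1]
 [313 244   2   1   2]]
w5 169.33368 616.1085 228.58525
```

```bash
python3 - <<'E'
from h import *
import pickle
def go(tag,st,mask):
    z=np.load(tag+'.npz'); im=z['im'].astype(int)
    m=mask(im,z['d'],st).astype(np.uint8); n,l,s,c=cv2.connectedComponentsWithStats(m); k=1+np.argmax(s[1:,4]); vv,uu=np.nonzero(l==k)
    q=np.array([onz('wrist',u,v,250,st)[:2] for u,v in zip(uu,vv)],np.float32)
    vx,vy,x0,y0=cv2.fitLine(q,cv2.DIST_HUBER,0,.01,.01).ravel(); print(tag,np.degrees(np.arctan2(vy,vx))%180,x0,y0)
def mk(im,d,st):
    m=np.zeros((400,640),bool); m[284:336,300:345]=(im[284:336,300:345].min(-1)>75)&(im[284:336,300:345].max(-1)<150);return m
go('w2',dict(position=[608.1,230.3,389.8],tcp_rot=down(25.96)),mk)
go('w3',dict(position=[607.1,230.5,389.8],tcp_rot=down(146)),mk)
go('w4',dict(position=[608.1,230.,389.7],tcp_rot=down(180.8)),mk)
E
```

```text
w2 27.760164 600.4783 225.7885
w3 148.87398 614.513 226.21889Traceback (most recent call last):
  File "<stdin>", line 12, in <module>
  File "<stdin>", line 6, in go
  File "h.py", line 14, in onz
    t,d=ray(name,u,v,st); return t+d*(z-t[2])/d[2]
        ~~~^^^^^^^^^^^^^
  File "h.py", line 12, in ray
    R,t=pose(name,st); return t,R@np.array([p[0],-p[1],-1.])
        ~~~~^^^^^^^^^
  File "h.py", line 6, in pose
    i,f=K(name)
        ~^^^^^^
  File "h.py", line 4, in K
    i=env.camera_info(name); f=200/np.tan(np.radians(i['fovy'])/2); return i,f
ValueError: time passes only in moves, steps and waits
```

The pointer turned about 140 to 144° and ended at the stop. Next I'll move over the post.

```bash
python3 -m crank '[{"jaw":0,"linear":[5,0.7,0],"turn":[0,0,3]},{"jaw":0,"linear":[10,1.3,0],"turn":[0,0,6]},{"jaw":0,"linear":[14.82,1.97,0],"turn":[0,0,7.7]},{"jaw":0,"linear":[14.82,1.97,5],"turn":[0,0,7.7]},{"jaw":0,"linear":[14.82,1.97,10],"turn":[0,0,7.7]},{"jaw":0,"linear":[14.82,1.97,15],"turn":[0,0,7.7]},{"jaw":0,"linear":[14.82,1.97,17.5],"turn":[0,0,7.7]},{"jaw":0,"linear":[14.82,1.97,17.5],"turn":[0,0,7.7]},{"jaw":0,"linear":[14.82,1.97,17.5],"turn":[0,0,7.7]}]'
python3 - <<'E'
from h import *
import pickle
rep(); im,d,st=snap('wrist','w6'); pickle.dump(st,open('w6.pkl','wb'))
P=cloud('wrist',d,st); b=(np.hypot(P[...,0]-459.5,P[...,1]-248)<30)
m=b&(P[...,2]>103)&(P[...,2]<116); q=P[m];print('top',len(q),q.mean(0),q.min(0),q.max(0))
m=b&(P[...,2]>62)&(P[...,2]<103); q=P[m];print('side',len(q),q.mean(0),q.min(0),q.max(0))
E
```

```text
clock: 10.4
position: [459.5, 247.9, 300.7]
tcp_rot: [[-0.993, 0.117, 0.001], [0.117, 0.993, 0.0], [-0.001, 0.0, -1.0]]
ft_force: [-0.2, -0.3, 0.0]
finger_gap: 1.002
t 10.4 p [459.5 247.9 300.7] yaw 173.29 tilt [ 6.e-04  2.e-04 -1.e+00] j [ 24.6  -6.6  92.8  -0.   93.8 -58.7] F [-0.17 -0.27  0.03] T [ 0.02  -0.008 -0.015] gap 1.002
top 670 [457.50934717 247.24668988 107.90894639] [450.63693639 239.47748853 103.01785857] [465.95440779 254.81598994 110.0856936 ]
side 514 [452.55251163 247.89660391  84.50007453] [450.47204506 239.23565395  62.0233765 ] [459.64644601 255.00798494 102.97293648]
```

View pics/w6.png

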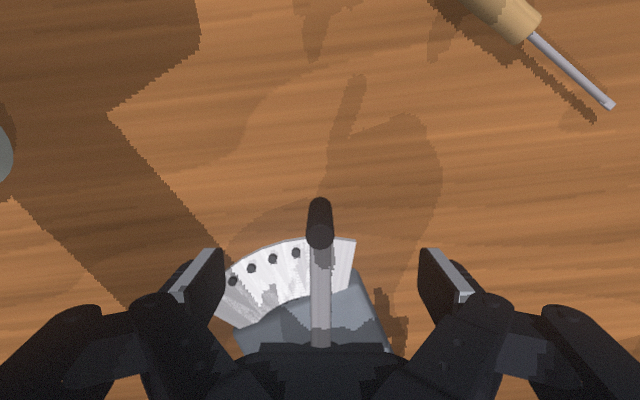

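The post top is at about (319,235), centred between the open pads, and measures (458.4, 247.3). I'll go down and grip it.

```bash
python3 -m crank '[{"jaw":0,"linear":[0.09,-0.07,3],"turn":[0,0,0]},{"jaw":0,"linear":[0.09,-0.07,5],"turn":[0,0,0]},{"jaw":0,"linear":[0.09,-0.07,5.8],"turn":[0,0,0]},{"jaw":0,"linear":[0.09,-0.07,5.8],"turn":[0,0,0]},{"jaw":1,"linear":[0.09,-0.07,5.8],"turn":[0,0,0]},{"jaw":1,"linear":[0.09,-0.07,5.8],"turn":[0,0,0]},{"jaw":1,"linear":[0.09,-0.07,5.8],"turn":[0,0,0]},{"jaw":1,"linear":[0.09,-0.07,5.8],"turn":[0,0,0]},{"jaw":1,"linear":[0.09,-0.07,5.8],"turn":[0,0,0]},{"jaw":1,"linear":[0.09,-0.07,5.8],"turn":[0,0,0]},{"jaw":1,"linear":[0.09,-0.07,5.8],"turn":[0,0,0]},{"jaw":1,"linear":[0.09,-0.07,5.8],"turn":[0,0,0]},{"jaw":1,"linear":[0.09,-0.07,5.8],"turn":[0,0,0]}]'
python3 - <<'E'
from h import *
s=rep(); snap('wrist','w7')
# arc rows: axis, radius from commanded TCP
p0=np.array([458.5,247.2,242.]);R0=down(173.3);c=np.array([608,230.7]);r=p0[:2]-c
for a in (.06,.12,.18,.24,.30,.36,.42,.45,.48,.51,.54):
    ca,sa=np.cos(a),np.sin(a); q=c+np.array([ca*r[0]-sa*r[1],sa*r[0]+ca*r[1]])
    print(a,delta(p0,R0,[*q,242.],down(173.3+np.degrees(a))))
E
```

```text
clock: 12.08
position: [458.5, 247.3, 242.3]
tcp_rot: [[-0.993, 0.117, 0.0], [0.117, 0.993, 0.0], [-0.0, 0.0, -1.0]]
ft_force: [-1.6, -1.4, 4.4]
finger_gap: 0.173
t 12.075 p [458.5 247.3 242.3] yaw 173.29 tilt [ 3.e-04  1.e-04 -1.e+00] j [ 24.6  -5.3  97.6  -0.   87.7 -58.7] F [-1.56 -1.38  4.36] T [-0.142  0.223  0.01 ] gap 0.173
0.06 ([-0.03, -0.9, 0.0], [0.0, 0.0, -3.44])
0.12 ([-0.12, -1.8, 0.0], [0.0, 0.0, -6.88])
0.18 ([-0.26, -2.69, 0.0], [0.0, 0.0, -10.31])
0.24 ([-0.46, -3.57, 0.0], [0.0, 0.0, -13.75])
0.3 ([-0.7, -4.44, 0.0], [0.0, 0.0, -17.19])
0.36 ([-1.0, -5.29, 0.0], [0.0, 0.0, -20.63])
0.42 ([-1.35, -6.12, 0.0], [0.0, 0.0, -24.06])
0.45 ([-1.54, -6.53, 0.0], [0.0, 0.0, -25.78])
0.48 ([-1.75, -6.93, 0.0], [0.0, 0.0, -27.5])
0.51 ([-1.97, -7.33, 0.0], [0.0, 0.0, -29.22])
0.54 ([-2.19, -7.72, 0.0], [0.0, 0.0, -30.94])
```

View pics/w7.png

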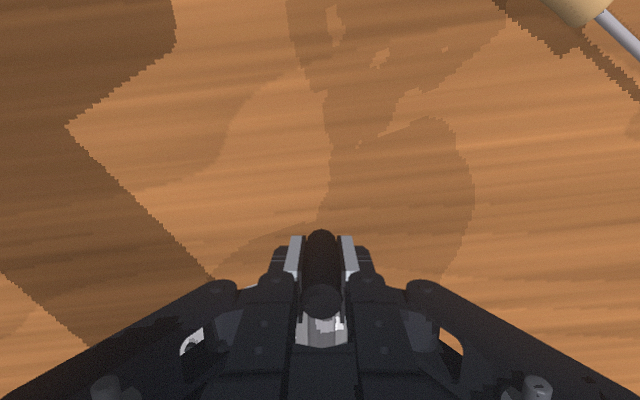

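The post is between the pads near (320,260), gap about 15 mm. I'll swing slowly to the second click and compare the force with the pose.

```bash
python3 -m crank '[{"jaw":1,"linear":[-0.03,-0.9,0],"turn":[0,0,-3.44]},{"jaw":1,"linear":[-0.12,-1.8,0],"turn":[0,0,-6.88]},{"jaw":1,"linear":[-0.26,-2.69,0],"turn":[0,0,-10.31]},{"jaw":1,"linear":[-0.46,-3.57,0],"turn":[0,0,-13.75]},{"jaw":1,"linear":[-0.7,-4.44,0],"turn":[0,0,-17.19]},{"jaw":1,"linear":[-1.0,-5.29,0],"turn":[0,0,-20.63]},{"jaw":1,"linear":[-1.0,-5.29,0],"turn":[0,0,-20.63]},{"jaw":1,"linear":[-1.0,-5.29,0],"turn":[0,0,-20.63]}]' >/dev/null
cat > chk.py <<'E'
from h import *
s=rep(); R=np.array(s['tcp_rot']); g=s['position']+154.7*R[:,2]; c=np.array([608,230.7]); d=g[:2]-c
a=np.arctan2(d[1],d[0]); a=(a-np.arctan2(16.5,-149.5))%(2*np.pi)
t=np.array([-np.sin(np.arctan2(d[1],d[0])),np.cos(np.arctan2(d[1],d[0]))])
print('lever est',a,'r',np.hypot(*d),'tangential F',s['ft_force'][:2]@t,'radial',s['ft_force'][:2]@d/np.hypot(*d))
E
python3 chk.py
python3 - <<'E'
from h import *
p0=np.array([458.5,247.2,242.]);R0=down(173.3);c=np.array([608,230.7]);r=p0[:2]-c
def P(a):
    ca,sa=np.cos(a),np.sin(a); q=c+np.array([ca*r[0]-sa*r[1],sa*r[0]+ca*r[1]]); return np.array([*q,242.]),down(173.3+np.degrees(a))
for a in (.39,.42,.45,.48,.51,.54): print(a,delta(*P(.36),*P(a)))
E
```

```text
t 13.125 p [461.9 194.  242.3] yaw -166.11 tilt [-6.0e-04  1.4e-03 -1.0e+00] j [ 1.890e+01 -8.500e+00  1.005e+02  1.000e-01  8.800e+01 -8.500e+01] F [-3.68  1.81  5.87] T [ 0.305  0.524 -0.089] gap 0.174
lever est 0.35445008461363514 r 150.62509653019674 tangential F -2.6522415434116278 radial 3.135211228471579
0.39 ([-0.01, -0.45, 0.0], [0.0, 0.0, -1.72])
0.42 ([-0.03, -0.9, 0.0], [0.0, 0.0, -3.44])
0.45 ([-0.07, -1.35, 0.0], [0.0, 0.0, -5.16])
0.48 ([-0.12, -1.8, 0.0], [0.0, 0.0, -6.88])
0.51 ([-0.18, -2.25, 0.0], [0.0, 0.0, -8.59])
0.54 ([-0.26, -2.69, 0.0], [0.0, 0.0, -10.31])
```

```bash
python3 -m crank '[{"jaw":1,"linear":[-0.01,-0.45,0],"turn":[0,0,-1.72]},{"jaw":1,"linear":[-0.03,-0.9,0],"turn":[0,0,-3.44]},{"jaw":1,"linear":[-0.03,-0.9,0],"turn":[0,0,-3.44]}]' >/dev/null; python3 chk.py
python3 -m crank '[{"jaw":1,"linear":[-0.01,-0.45,0],"turn":[0,0,-1.72]},{"jaw":1,"linear":[-0.03,-0.9,0],"turn":[0,0,-3.44]},{"jaw":1,"linear":[-0.03,-0.9,0],"turn":[0,0,-3.44]}]' >/dev/null; python3 chk.py
python3 -m crank '[{"jaw":1,"linear":[-0.01,-0.45,0],"turn":[0,0,-1.72]},{"jaw":1,"linear":[-0.03,-0.9,0],"turn":[0,0,-3.44]},{"jaw":1,"linear":[-0.03,-0.9,0],"turn":[0,0,-3.44]},{"jaw":1,"linear":[-0.03,-0.9,0],"turn":[0,0,-3.44]}]' >/dev/null; python3 chk.py
python3 -c "
from h import *
snap('wrist','w8');snap('top','t8');snap('scene','s8')
z=np.load('t8.npz')['im'][110:250,190:430]; cv2.imwrite('pics/t8c.png',cv2.resize(z,None,fx=3.3,fy=3.3,interpolation=cv2.INTER_CUBIC)[...,::-1])"
```

```text
t 13.5 p [464.2 185.8 242.3] yaw -162.63 tilt [-0.0012  0.0029 -1.    ] j [ 17.9  -8.6 100.6   0.2  88.1 -89.5] F [-5.33  5.89  5.62] T [ 0.678  0.721 -0.099] gap 0.172
lever est 0.4091073560280538 r 150.678852542687 tangential F -7.200699954056551 radial 3.3550857037065995
t 13.875 p [467.3 176.9 242.3] yaw -159.2 tilt [-0.0012  0.0016 -1.    ] j [ 1.680e+01 -8.700e+00  1.006e+02  1.000e-01  8.810e+01 -9.400e+01] F [-4.84  2.66  5.45] T [ 0.38   0.695 -0.022] gap 0.172
lever est 0.4729027588737216 r 150.7168859349293 tangential F -4.202746108218912 radial 3.578917980202422
t 14.375 p [470.8 168.6 242.3] yaw -155.78 tilt [-0.0011  0.0012 -1.    ] j [ 1.580e+01 -8.600e+00  1.006e+02  1.000e-01  8.810e+01 -9.840e+01] F [-4.3   1.66  5.82] T [ 0.196  0.716 -0.08 ] gap 0.166
lever est 0.5332862808434591 r 150.7249633278927 tangential F -3.2811316367672254 radial 3.233860725213035
```

View pics/w8.png

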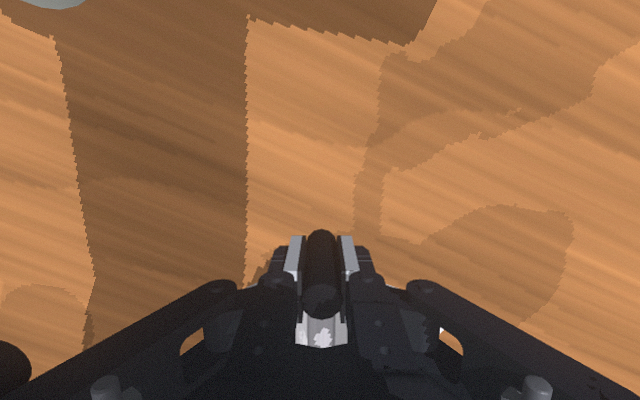

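View pics/s8.png

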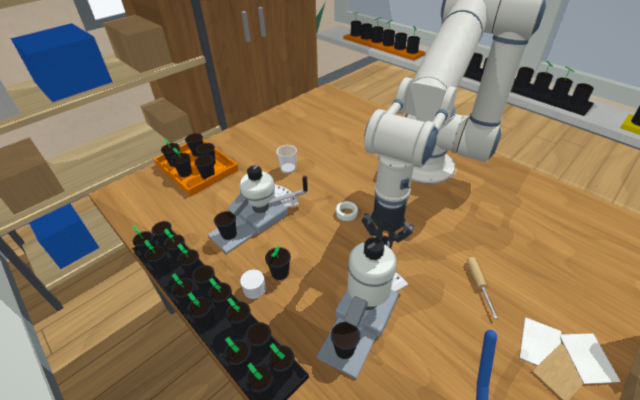

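View pics/t8c.png

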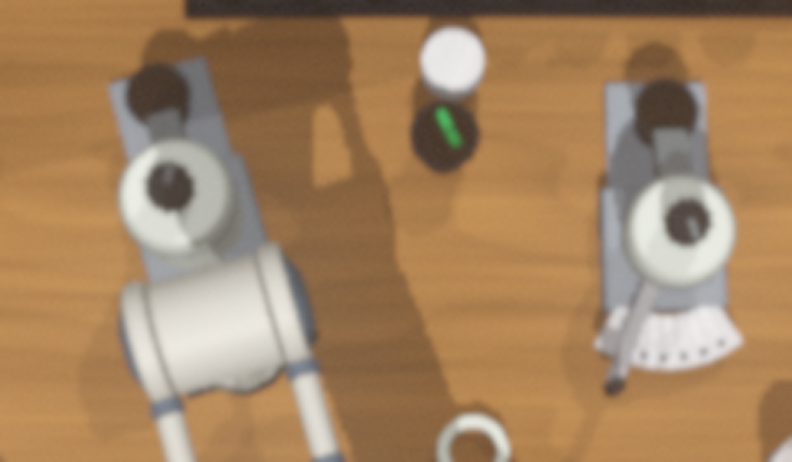

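```bash
python3 -m crank '[{"jaw":1,"linear":[0,-0.05,0],"turn":[0,0,-0.2]},{"jaw":1,"linear":[0,-0.05,0],"turn":[0,0,-0.2]},{"jaw":1,"linear":[0,-0.05,0],"turn":[0,0,-0.2]},{"jaw":1,"linear":[0,-0.05,0],"turn":[0,0,-0.2]},{"jaw":1,"linear":[0,-0.05,0],"turn":[0,0,-0.2]},{"jaw":1,"linear":[0,-0.05,0],"turn":[0,0,-0.2]}]' >/dev/null; python3 chk.py; python3 -c "
from bench import env
print(env.hand_in())"
```

```text
t 15.275 p [470.9 168.2 242.2] yaw -155.58 tilt [-0.0012  0.0013 -1.    ] j [ 1.570e+01 -8.600e+00  1.006e+02  1.000e-01  8.810e+01 -9.870e+01] F [-5.81  2.    6.64] T [ 0.328  0.663 -0.038] gap 0.171
lever est 0.5357780131298799 r 150.74620979333284 tangential F -4.226700649353697 radial 4.4663129551008565
the job is handed in; nothing more can be done
None
```

I unscrewed the tall (left) dispenser's cap to its stop, then swung its lever to the third click. I handed in at about 15 s with the gripper still holding the post there.

- **Cap:** It turned with the jaws for about 144° counterclockwise. There the wrist torque jumped from about 0.1 to 1.6 N m and the pointer began slipping in the jaws, so it had reached the stop. A camera check after release put the pointer 140° from where it started, and a rougher one while still gripped gave 143°. I put the gap down to measurement error, but it could be a few degrees of back-turn. I tried one more check and it stopped on an interface limit, so I did not settle which.
- **Lever:** At hand-in, the gripper pose put the lever at 0.536 rad, against 0.54 for the third click. The push peaked at about 7 N before the third click, fell to about 4 N past the hump, and was about 4 N at hand-in. It never went near the fourth click's hump at 0.63 rad. I could not count the clicks by camera because the gripper hid the studs.
- **Rest of the bench:** The last overall pictures, taken just before hand-in, show the short dispenser and the loose items where they were. Those pictures are the only check I made of them.

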